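# Line up mended pots by height for the record photograph

## Robot

A 6-joint arm with a two-finger parallel gripper is mounted at the origin on the work surface. World frame = base frame: x ahead of the robot, y to its left, z up, the work surface at z = 0. Lengths are in m, angles in degrees, forces in N, time in s.
With the tool pointing down it reaches from about 0.4 to 0.825 m from the base axis. Payload 7 kg.
Tool frame: the origin (TCP) lies midway between the tips of the shut fingers; the grasp point (between the pads) lies r.hold_point_z behind it (r.hold_point_z is the distance from the TCP to the grasp point, in m); z points along the fingers, x is the direction in which the jaws open and shut, and the axes are right-handed (so a half turn about z gives the same grasp; the last joint's range is limited). The gripper opens to 88 mm and grips with 3 to 60 N. Pads are 19 mm wide; open, the fingers measure 130 mm over their backs; the gripper's body (78 mm by 193 mm) begins 47 mm behind the grasp point.
Start: joints at [86.236, 20.546, 0.682, 0, -70.136, -16.507], TCP at [0.234, 0.633, 0.195] pointing down, gripper open.
Joint ranges: [-176.03, 176.03], [-82.01, 121.73], [-58.28, 71.71], [-173.87, 95.51], [-174.79, -0.11], [-173.66, 173.66]. Speed limits (degrees/s): [136.94, 136.94, 172.46, 180, 180, 180].

## Interface

Orientations are given as [roll, pitch, yaw] about the fixed x, y, z axes, in that order (R = Rz(yaw) Ry(pitch) Rx(roll)).
In Python, from plant import get_state, viewer, close_job, r gives the robot as it stands.
- The arm moves only by the tool apply_moves, never from a script. Its argument "plan" is a list of rows, each a list of 3 entries, a list of its own where there are three numbers: the closure in counts, from 0 (fully open) to 255 (shut), then the shift along the tool's x, y, z in units of 50 mm (1.0 is 50 mm), then the turn about the tool's z in units of 6 degrees (1.0 is 6 degrees). A call has 1 to 12 rows; each row shifts and turns the commanded pose from where the row before left it, along the tool's axes as they then stand; what a row does not reach is not made up. A row lasts 1/8 s, in which the tool goes at most 62.5 mm and 10.7 degrees, less where a joint would pass 70% of its speed; a pose out of reach is approached as far as the arm can. A call is refused whole if a number of a shift passes 1 or a number of a turn 1, either way. A call with a gripper value outside its range is refused whole. The fingers move at their own pace and stop on an object; "squeeze" is the grip in N (left out, the last holds). Time passes only in rows, so rows that do not move let the fingers close. It gives the time, the measured TCP pose, the force and the opening at its end, in the units of the state.
- get_state(): the state, without advancing time (a new reading comes with each control period).
- viewer.capture(name): name is "scene" or "top" or "wrist"; returns a dict with "frame" (480x640x3 uint8, blue, green, red), "K" (3x3 intrinsics, pixels), "R" (3x3) and "t" (3): a world point X has camera coordinates R X + t; the wrist camera has in their place "mount" (4x4, takes a point from camera to tool coordinates, whose origin is the TCP and whose axes are the tool frame's). Camera axes: x right, y down, z forward; pixel columns grow to the right and rows downward; lengths in m; the calibration is good to about 2 mm. A picture is of the moment at which its call begins: read the wrist's pose just before it. There is no depth.
- close_job(): hands the job in, once; it reports no verdict.
The state is a dict: "time_s": time; "joints": joint angles; "qd": joint speeds; "joint_torque": joint torques, N m; "tcp_pos": TCP position; "eef_rot": TCP orientation; "contact_force": force on the tool from outside, world axes, zero at the start; "moment": the same for the moment, N m; "gripper_width": finger opening in m.
Only numpy, scipy, OpenCV 4.12 (cv2) and the standard library are available. Lean on these libraries where they do the work, as an engineer would, in place of code of your own. Each camera call takes 0.05 s, during which the arm holds its last target.

## Task

Set out the four mended terracotta pots for their group photograph: one upright in the middle of each cork pad on the grey photo board, in order of height, with the shortest beside the black-and-white scale bar and the tallest at the other end beside the colour strip. They are fragile, so lower each one until it stands before you let go, tip none of them over, and leave the half-rebuilt pot that is still setting where it is.

Things in the scene. Friction and masses are not known exactly. Their poses are not given: they have to be found in the camera images.
- bowl_pot: Shortest pot: a squat wide-mouthed bowl, 52 mm tall, 64 mm across from 34 mm height up to the rim, foot 42 mm across, 130 g. Grip it about 34 mm above its underside. Round, hollow, fired terracotta with pale zigzag mended joints. Origin: centre of its underside; z up its axis.
- beaker: Second shortest pot: a straight beaker, 72 mm tall, 53 mm across from 30 to 60 mm height, lip 51 mm, foot 44 mm, 160 g. Grip it about 45 mm above its underside. Round, hollow, fired terracotta with pale zigzag mended joints. Origin: centre of its underside; z up its axis.
- jar_pot: Second tallest pot: a round-bellied jar with a narrow neck, 90 mm tall, 62 mm across at the belly (44 to 60 mm height), neck 40 mm, lip 48 mm, foot 42 mm, 220 g. Grip the belly about 54 mm above its underside. Round, hollow, fired terracotta with pale zigzag mended joints. Origin: centre of its underside; z up its axis.
- flask: Tallest pot: a flask with a slim neck, 114 mm tall, 58 mm across at its high shoulder (65 to 83 mm height), tapering below it, neck 26 mm, lip 34 mm, foot 44 mm, 270 g. Grip the shoulder about 76 mm above its underside. Round, hollow, fired terracotta with pale zigzag mended joints. Origin: centre of its underside; z up its axis.
- pad_1: Flat round cork pad, 76 mm across, 5 mm thick, fixed on the photo board; the first of four in a straight row at 95 mm pitch (the end of the row on the robot's left). Origin: centre of its underside, 6 mm above the table; a pot stands on its upper face, 5 mm above the origin. y axis: along the row, from pad_4 towards pad_1.
- pad_2: Flat round cork pad, 76 mm across, 5 mm thick, fixed on the photo board; the second of four in a straight row at 95 mm pitch, next to pad_1. Origin: centre of its underside, 6 mm above the table; a pot stands on its upper face, 5 mm above the origin. y axis: along the row, from pad_4 towards pad_1.
- pad_3: Flat round cork pad, 76 mm across, 5 mm thick, fixed on the photo board; the third of four in a straight row at 95 mm pitch, next to pad_4. Origin: centre of its underside, 6 mm above the table; a pot stands on its upper face, 5 mm above the origin. y axis: along the row, from pad_4 towards pad_1.
- pad_4: Flat round cork pad, 76 mm across, 5 mm thick, fixed on the photo board; the last of four in a straight row at 95 mm pitch (the end of the row on the robot's right). Origin: centre of its underside, 6 mm above the table; a pot stands on its upper face, 5 mm above the origin. y axis: along the row, from pad_4 towards pad_1.
- scale_bar: Flat photographic scale bar with a black-and-white check, 100 x 22 x 3 mm, fixed on the grey photo board (120 x 490 x 6 mm) crosswise at one end of the row, 80 mm beyond the centre of pad_1 in some starts, of pad_4 in others. A colour strip of the same size lies at the other end. Origin: centre of its underside; x along its length.
- half_pot: The unfinished pot that must be left alone: the lower half of a terracotta pot with a ragged, broken upper edge and strips of pale tape over its joints, 82 mm across and 34 to 59 mm tall, loose, standing on the table near the robot amid the mended pots. Origin: centre of its underside; z is up.
Mind the look-alikes: they are no part of the job. Leave any turquoise look-alike of the bowl_pot alone.

How it is judged:
By the outcome, as a careful person would: the job done as asked, in the order asked, and still so for the second after the job is handed in, with the robot touching nothing.
It also fails if it takes over 115 s, if anything falls off the work surface, if the arm or the gripper's body presses on something with over 40 N, if the wrist force passes 120 N, or if a joint passes its speed limit or range.

## Working session

There is one attempt and no reset: what is moved stays moved. The work goes in short steps, Python scripts to look and compute and a tool call to move; the robot and the scene stay as the last step left them, time stands still between calls to the robot, and variables do not carry over. Pictures are saved under pics/ and viewed, and the job is handed in when it is done.

Besides the shell and the picture viewer there is one more tool, called after ">>>" as name([rows], argument=value, ...), one row to a line, values as JSON. apply_moves: Moves the arm, as the interface text tells. Its arguments: {"type":"object","properties":{"plan":{"type":"array","items":{"type":"array"}},"squeeze":{"type":"number"}},"required":["plan"]}

```bash
ls; mkdir -p pics; python3 - <<'E'
from plant import get_state, viewer, r
import cv2
s=get_state();print(s, r.hold_point_z)
for n in ("scene","top"):
    c=viewer.capture(n);cv2.imwrite(f"pics/{n}0.png",c["frame"]);print(n,c["K"],c["R"],c["t"])
c=viewer.capture("wrist");print(c["mount"])
cv2.imwrite("pics/wrist0.png",c["frame"])
E
```

```text
pics
{'time_s': 0.0, 'joints': array([ 8.62373202e+01,  2.05915616e+01,  6.33803636e-01, -1.94045443e-02,
       -7.01368953e+01, -1.65066157e+01]), 'qd': array([ 0.06795093, -0.04574506, -0.04327562,  0.05023423, -0.01092924,
       -0.00976421]), 'joint_torque': array([-2.83019544e-04, -5.82716095e+01,  2.93039292e+01,  6.99648678e+00,
        6.81288730e-03, -1.68359693e-04]), 'tcp_pos': array([0.23369154, 0.63267173, 0.1936238 ]), 'eef_rot': array([-1.79990594e+02, -9.59355300e-02, -1.10275912e+02]), 'contact_force': array([-1.14722095,  0.03706804,  0.35912652]), 'moment': array([-0.00414909,  0.01133957, -0.02522564]), 'gripper_width': 0.08766746293827428} 0.0188
scene [[562.28510651   0.         319.62612297]
 [  0.         562.28510651 240.32201753]
 [  0.           0.           1.        ]] [[-0.03987886  0.99897597  0.02137015]
 [ 0.49652917  0.0383719  -0.86717148]
 [-0.86710349 -0.02397091 -0.49755094]] [ 0.04092339 -0.21220084  1.62019849]
top [[576.33385808   0.         322.99497937]
 [  0.         576.33385808 241.49909555]
 [  0.           0.           1.        ]] [[ 0.00619717 -0.99974563 -0.02168581]
 [-0.99892606 -0.0051934  -0.04604073]
 [ 0.0459164   0.02194784 -0.99870415]] [-0.01947876  0.5392092   1.19210836]
[[ 9.99999629e-01 -8.15603908e-04 -2.78537075e-04  6.62226164e-04]
 [ 8.60116557e-04  9.64939942e-01  2.62469368e-01 -7.06839619e-02]
 [ 5.47005059e-05 -2.62469510e-01  9.64940285e-01 -1.89245280e-01]
 [ 0.00000000e+00  0.00000000e+00  0.00000000e+00  1.00000000e+00]]
```

View pics/top0.png

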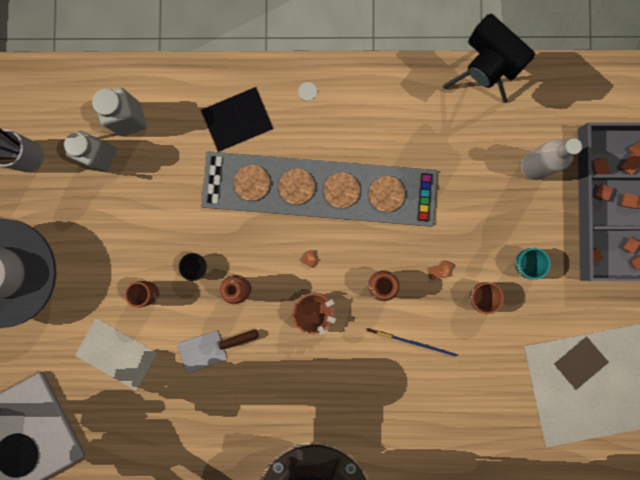

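View pics/scene0.png

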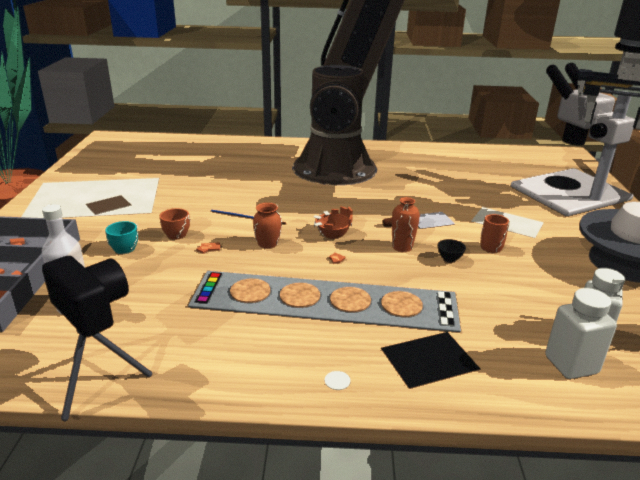

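```bash
python3 - <<'E'
import cv2,numpy as np
im=cv2.imread("pics/top0.png")
def crop(x0,y0,w,h,k): return cv2.resize(im[y0:y0+h,x0:x0+w],None,fx=k,fy=k,interpolation=cv2.INTER_CUBIC)
a=[crop(x-25,y-25,50,50,8)for x,y in((140,293),(234,289),(384,286),(487,297))]
cv2.imwrite("pics/z0.png",cv2.resize(np.vstack([np.hstack(a[:2]),np.hstack(a[2:])]),(600,600)))
cv2.imwrite("pics/z1.png",crop(200,145,245,85,3))
im=cv2.imread("pics/scene0.png")
cv2.imwrite("pics/z2.png",crop(100,180,430,160,1.8))
E
```

```text
(no output)
```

View pics/z0.png

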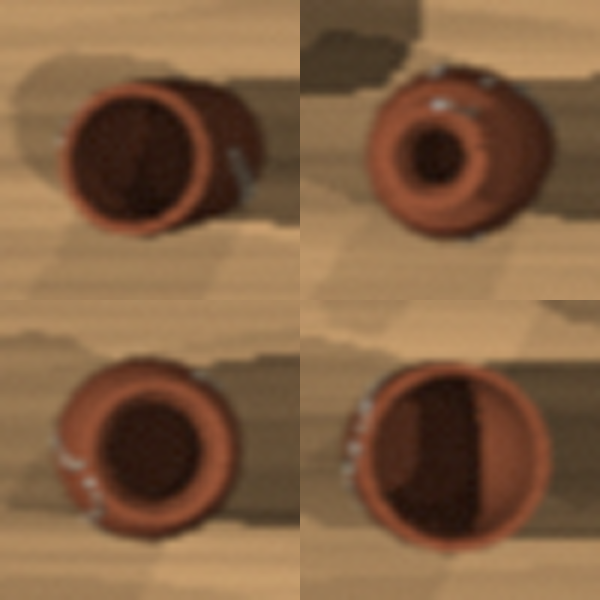

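View pics/z1.png

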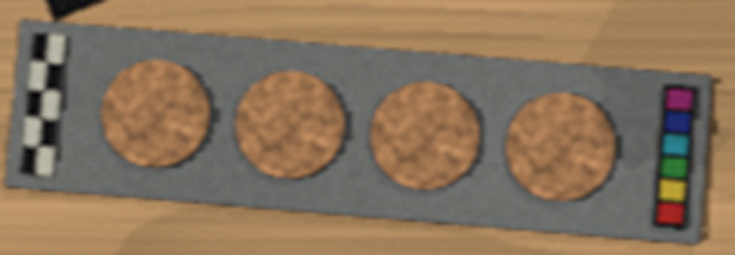

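View pics/z2.png

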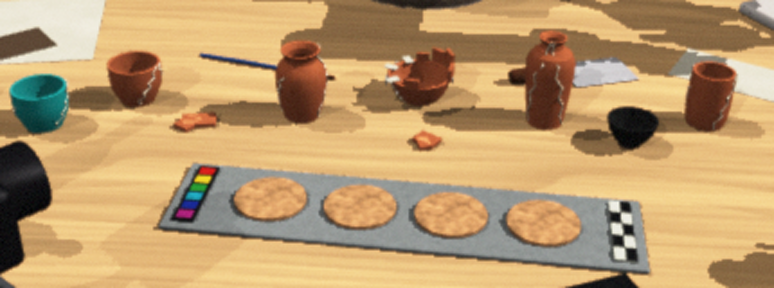

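View pics/wrist0.png

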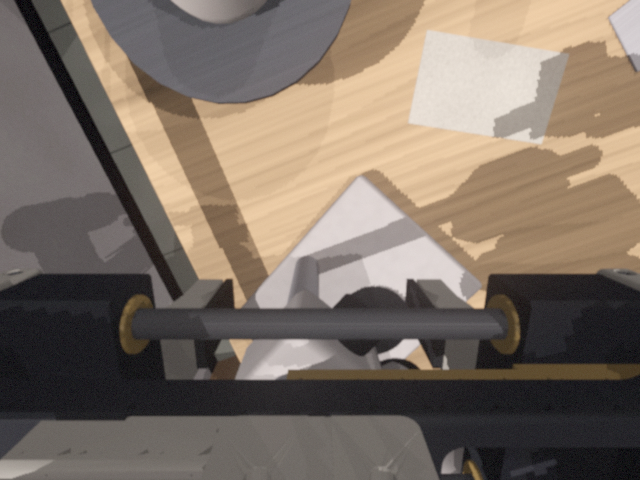

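```bash
cat > h.py <<'E'
import numpy as np
def ray(c,u,v,z):
    d=c["R"].T@np.linalg.inv(c["K"])@[u,v,1]; o=-c["R"].T@c["t"]
    return o+d*(z-o[2])/d[2]
def proj(c,X):
    p=c["K"]@(c["R"]@np.asarray(X)+c["t"]); return p[:2]/p[2]
E
python3 - <<'E'
from plant import viewer
from h import *
import cv2,pickle
T=viewer.capture("top");S=viewer.capture("scene")
pickle.dump((T,S),open("cal.pkl","wb"))
P={}
for n,x0,y0,X,Y,z in(("beaker",115,268,135,159,.072),("flask",209,264,136,157,.114),("jar",359,261,151,157,.09),("bowl",462,272,156,156,.052)):
    u=x0+(X+.5)/6-.5;v=y0+(Y+.5)/6-.5
    p=ray(T,u,v,z);print(n,p.round(4),"scene rim",proj(S,p).round(1),"foot",proj(S,[p[0],p[1],0]).round(1))
# pads by colour, both cams
for c,nm in((T,"top"),(S,"scene")):
    hsv=cv2.cvtColor(c["frame"],cv2.COLOR_BGR2HSV)
    L=[(251,183),(297,186),(342,190),(387,194)] if nm=="top" else [(402,303),(350,298),(300,294),(250,291)]
    for k,(u,v) in enumerate(L):
        m=np.zeros(hsv.shape[:2],np.uint8);cv2.ellipse(m,(u,v),(24,24) if nm=="top" else (25,16),0,0,360,255,-1)
        m=((hsv[...,1]>80)&(m>0)).astype(np.uint8)
        n,l,st,ce=cv2.connectedComponentsWithStats(m);i=1+np.argmax(st[1:,4])
        print(nm,k+1,st[i],ray(c,*ce[i],.011).round(4))
for n,x,y,z in(("half",314,314,.045),("black",192,266,.04),("teal",533,263,.05)):print(n,ray(T,x,y,z).round(3))
for x,y in ((200,149),(300,92),(237,118),(95,100),(85,145),(545,160),(500,80)):print(x,y,ray(T,x,y,0).round(3))
E
```

```text
beaker [0.4298 0.3519 0.072 ] scene rim [495.7 218. ] foot [490. 247.]
flask [0.4414 0.1562 0.114 ] scene rim [406.5 199.3] foot [401.4 246.2]
jar [ 0.4483 -0.1367  0.09  ] scene rim [266.9 205.9] foot [267.9 242.7]
bowl [ 0.427  -0.3471  0.052 ] scene rim [172.8 213.6] foot [175.4 234.3]
top 1 [ 234  165   36   36 1027] [0.663  0.1352 0.011 ]
top 2 [ 278  169   37   36 1030] [0.6556 0.0407 0.011 ]
top 3 [ 323  172   37   36 1037] [ 0.6482 -0.0539  0.011 ]
top 4 [ 369  176   36   36 1041] [ 0.6406 -0.1487  0.011 ]
scene 1 [381 291  42  26 859] [0.6695 0.1356 0.011 ]
scene 2 [330 287  41  25 832] [0.662  0.0416 0.011 ]
scene 3 [280 283  40  25 801] [ 0.6546 -0.0525  0.011 ]
scene 4 [230 278  41  25 791] [ 0.6468 -0.1468  0.011 ]
half [0.391 0.    0.045]
black [0.486 0.251 0.04 ]
teal [ 0.497 -0.439  0.05 ]
200 149 [0.736 0.248 0.   ]
300 92 [0.86  0.035 0.   ]
237 118 [0.803 0.169 0.   ]
95 100 [0.842 0.477 0.   ]
85 145 [0.745 0.496 0.   ]
545 160 [ 0.714 -0.483  0.   ]
500 80 [ 0.885 -0.39   0.   ]
```

>>> apply_moves([
  [0,[0,0,0],1],
  [0,[0,0,0],1],
  [0,[0,0,0],1],
  [0,[0,0,0],1],
  [0,[0,0,0],1],
  [0,[0,0,0],1],
  [0,[0,0,0],1],
  [0,[0,0,0],1],
  [0,[0,0,0],1],
  [0,[0,0,0],1],
  [0,[0,0,0],1],
  [0,[0,0,0],1],
], squeeze=15)

```text
time_s: 1.75
tcp_pos: [0.2354, 0.6223, 0.1965]
eef_rot: [-179.0, 0.1, 177.6]
contact_force: [0.1, -11.4, 27.3]
gripper_width: 0.0877
```

```bash
cat >> h.py <<'E'
def go(x,y,z,yaw=-184.5,s=None):
    "remaining shift in tool units and turn units (tool assumed pointing down)"
    from plant import get_state
    s=get_state();from scipy.spatial.transform import Rotation as Ro
    R=Ro.from_euler('xyz',s["eef_rot"],degrees=True).as_matrix()
    d=R.T@(np.array([x,y,z])-s["tcp_pos"])/.05
    t=-((yaw-s["eef_rot"][2]+180)%360-180)/6
    print("t",round(s["time_s"],2),"tcp",s["tcp_pos"].round(4),"rot",s["eef_rot"].round(1),"w",round(s["gripper_width"],4),"F",s["contact_force"].round(1))
    print("shift units",d.round(2),"turn",round(t,2))
E
python3 -c "
from h import *
go(.43,.352,.194)
from plant import get_state
print(get_state()['joints'].round(1))"
```

```text
t 1.75 tcp [0.2354 0.6223 0.1965] rot [-1.790e+02  1.000e-01  1.776e+02] w 0.0877 F [  0.1 -11.4  27.3]
shift units [-4.11 -5.24  0.15] turn 0.35
[ 86.1  20.2   0.4   0.1 -71.2 -88.6]
```

```bash
python3 -c "
from plant import viewer
import cv2
c=viewer.capture('scene')['frame'];cv2.imwrite('pics/s1.png',cv2.resize(c[0:260,440:640],None,fx=2.3,fy=2.3))
cv2.imwrite('pics/w1.png',viewer.capture('wrist')['frame'])"
```

```text
(no output)
```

View pics/s1.png

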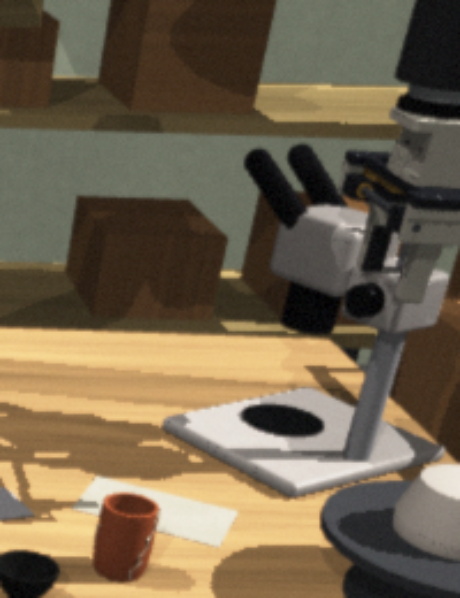

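View pics/w1.png

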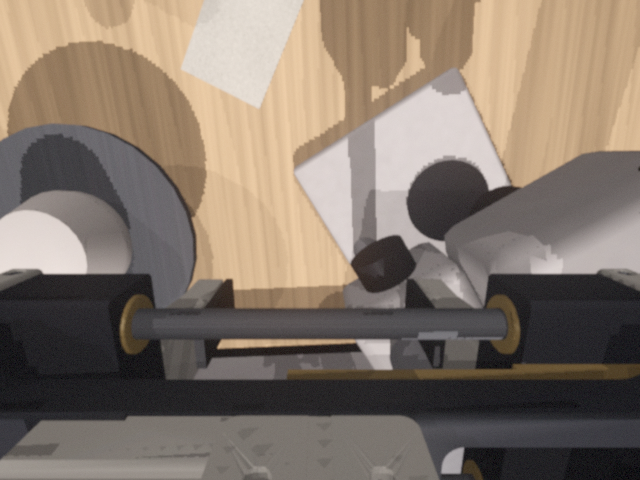

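The finger has swung into the microscope head (the wrist view shows its knob at about (380,265), between the fingers). I'll lift straight up first, then move away in +x.

>>> apply_moves([
  [0,[0,0,-0.3],0],
  [0,[0,0,-0.5],0],
  [0,[0,0,-0.8],0],
  [0,[0,0,0],0],
])

```text
time_s: 2.35
tcp_pos: [0.2343, 0.6352, 0.2788]
eef_rot: [179.6, 0.1, 177.8]
contact_force: [0.1, 0.1, -0.2]
gripper_width: 0.0876
```

>>> apply_moves([
  [0,[0,0,-0.7],0],
  [0,[-0.3,0,0],0],
  [0,[-0.6,-0.2,0],0],
  [0,[-0.8,-0.6,0],0],
  [0,[-0.8,-1,0],0],
  [0,[-0.6,-1,0],0],
  [0,[-0.5,-1,0],0],
  [0,[-0.3,-0.7,0.5],0.4],
  [0,[0,-0.3,0.5],0],
  [0,[0,0,0.3],0],
  [0,[0,0,0],0],
])

```text
time_s: 3.72
tcp_pos: [0.4174, 0.3869, 0.2433]
eef_rot: [-179.9, -0.1, 175.3]
contact_force: [-0.6, 0.5, 0.2]
gripper_width: 0.0876
```

```bash
python3 - <<'E'
from h import *
from plant import get_state,viewer
import cv2,pickle
go(.43,.352,.15)
s=get_state();c=viewer.capture("wrist")
pickle.dump((s,c),open("w2.pkl","wb"));cv2.imwrite("pics/w2.png",c["frame"])
c=viewer.capture("scene");cv2.imwrite("pics/s2.png",c["frame"])
E
```

```text
t 3.73 tcp [0.4174 0.3869 0.2433] rot [-1.799e+02 -1.000e-01  1.753e+02] w 0.0876 F [-0.6  0.5  0.2]
shift units [-0.31 -0.67  1.87] turn -0.03
```

View pics/w2.png

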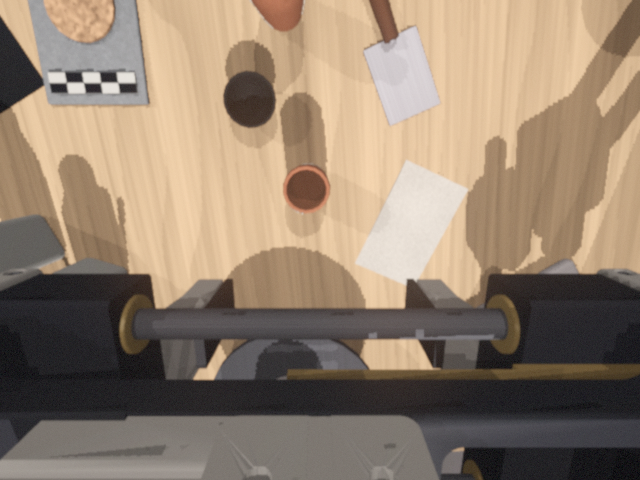

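View pics/s2.png

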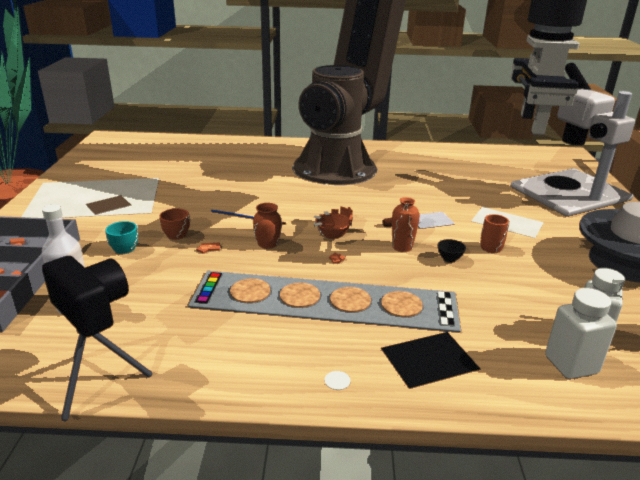

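Microscope is undisturbed. Wrist view: beaker rim at (306,188), black cup at (249,98). The scale bar sits at pad_1's end.

```bash
cat >> h.py <<'E'
def wray(s,c,u,v,z):
    from scipy.spatial.transform import Rotation as Ro
    R=Ro.from_euler('xyz',s["eef_rot"],degrees=True).as_matrix()
    M=c["mount"];d=R@M[:3,:3]@np.linalg.inv(c["K"])@[u,v,1];o=R@M[:3,3]+s["tcp_pos"]
    return (o+d*(z-o[2])/d[2]).round(4)
def wpic(n,name,):
    from plant import get_state,viewer
    import cv2,pickle
    s=get_state();c=viewer.capture("wrist");pickle.dump((s,c),open(name+".pkl","wb"));cv2.imwrite("pics/"+name+".png",c["frame"]);return s,c
E
python3 - <<'E'
from h import *
import pickle
s,c=pickle.load(open("w2.pkl","rb"))
x=wray(s,c,306,188,.072);print(x)
for p in((48,104),(147,103)):print(wray(s,c,*p,.006))
T,S=pickle.load(open("cal.pkl","rb"))
# board end corners in top / scene
for p in((202.5,207.5),(207,152)):print("top",ray(T,*p,.006).round(4))
go(.431,.352,.026)
E
```

```text
[0.4287 0.3504 0.072 ]
[0.7287 0.2328 0.006 ]
[0.611  0.2414 0.006 ]
top [0.6103 0.2392 0.006 ]
top [0.7287 0.2314 0.006 ]
t 3.83 tcp [0.4179 0.3879 0.2449] rot [180.    0.  175.4] w 0.0876 F [-1.   0.2  0.1]
shift units [-0.32 -0.69  4.38] turn -0.02
```

>>> apply_moves([
  [0,[-0.28,-0.71,0.6],0],
  [0,[0,0,0.8],0],
  [0,[0,0,0.8],0],
  [0,[0,0,0.7],0],
  [0,[0,0,0.6],0],
  [0,[0,0,0.5],0],
  [0,[0,0,0.3],0],
  [0,[0,0,0],0],
])

```text
time_s: 4.82
tcp_pos: [0.4286, 0.3506, 0.0291]
eef_rot: [-179.9, -0.0, 175.4]
contact_force: [-0.4, 0.3, 0.3]
gripper_width: 0.0876
```

```bash
python3 - <<'E'
from h import *
go(.429,.351,.0262)
E
```

```text
t 4.83 tcp [0.4286 0.3506 0.0291] rot [-179.9   -0.   175.4] w 0.0876 F [-0.4  0.3  0.3]
shift units [-0.01  0.01  0.06] turn -0.02
```

>>> apply_moves([
  [70,[0,0,0.04],0],
  [90,[0,0,0],0],
  [110,[0,0,0],0],
  [140,[0,0,0],0],
  [160,[0,0,0],0],
  [160,[0,0,0],0],
], squeeze=15)

```text
time_s: 5.58
tcp_pos: [0.4289, 0.3506, 0.028]
eef_rot: [180.0, 0.0, 175.3]
contact_force: [0.1, -0.6, 3.7]
gripper_width: 0.0519
```

>>> apply_moves([
  [160,[0,0,-0.2],0],
  [160,[0,0,-0.5],0],
  [160,[0,0,-0.8],0],
  [160,[0,0,-0.7],0],
  [160,[0,0,0],0],
])

```text
time_s: 6.2
tcp_pos: [0.4298, 0.3518, 0.1408]
eef_rot: [179.7, 0.2, 175.3]
contact_force: [0.0, 0.8, -3.2]
gripper_width: 0.0518
```

```bash
python3 - <<'E'
from h import *
go(.656,.041,.13)
E
```

```text
t 6.2 tcp [0.4298 0.3518 0.1408] rot [179.7   0.2 175.3] w 0.0518 F [ 0.   0.8 -3.2]
shift units [-5.01 -5.83  0.2 ] turn -0.03
```

>>> apply_moves([
  [160,[-0.2,-0.2,0],0],
  [160,[-0.5,-0.6,0],0],
  [160,[-0.7,-0.8,0],0],
  [160,[-0.8,-0.9,0],0],
  [160,[-0.8,-0.9,0],0],
  [160,[-0.7,-0.8,0],0],
  [160,[-0.6,-0.7,0],0],
  [160,[-0.4,-0.5,0],0],
  [160,[-0.2,-0.3,0],0],
  [160,[-0.1,-0.13,0],0],
  [160,[0,0,0],0],
])

```text
time_s: 7.58
tcp_pos: [0.6538, 0.0395, 0.1371]
eef_rot: [-180.0, -0.0, 175.3]
contact_force: [-0.6, 0.3, -2.2]
gripper_width: 0.052
```

```bash
python3 - <<'E'
from h import *
go(.656,.041,.04)
wpic(0,"w3")
E
```

```text
t 7.58 tcp [0.6538 0.0395 0.1371] rot [-180.    -0.   175.3] w 0.052 F [-0.6  0.3 -2.2]
shift units [-0.04  0.03  1.94] turn -0.03
```

View pics/w3.png

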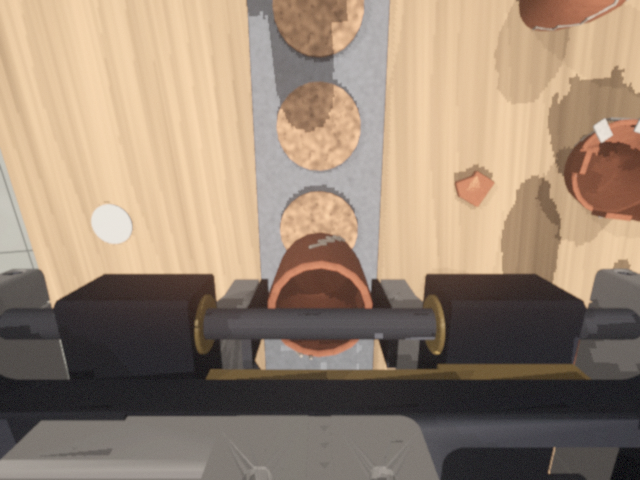

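```bash
python3 - <<'E'
from h import *
import pickle
s,c=pickle.load(open("w3.pkl","rb"))
for p in((318.5,126),(318,12),(318,228)):print(wray(s,c,*p,.011))
E
```

```text
[ 0.6467 -0.0549  0.011 ]
[ 0.6397 -0.1434  0.011 ]
[0.6549 0.038  0.011 ]
```

>>> apply_moves([
  [160,[-0.03,0.01,0.3],0],
  [160,[0,0,0.5],0],
  [160,[0,0,0.5],0],
  [160,[0,0,0.3],0],
  [160,[0,0,0.15],0],
  [160,[0,0,0.08],0],
  [160,[0,0,0.04],0],
  [160,[0,0,0.02],0],
  [160,[0,0,0],0],
])

```text
time_s: 8.75
tcp_pos: [0.6559, 0.0399, 0.0435]
eef_rot: [180.0, 0.0, 175.3]
contact_force: [-0.1, -0.3, -1.5]
gripper_width: 0.0524
```

```bash
python3 - <<'E'
from h import *
go(.655,.0402,.039)
E
```

```text
t 8.75 tcp [0.6559 0.0399 0.0435] rot [180.    0.  175.3] w 0.0524 F [-0.1 -0.3 -1.5]
shift units [0.02 0.   0.09] turn -0.03
```

>>> apply_moves([
  [160,[0,0,0.03],0],
  [160,[0,0,0.02],0],
  [160,[0,0,0.02],0],
  [160,[0,0,0],0],
])

```text
time_s: 9.25
tcp_pos: [0.6556, 0.0398, 0.0394]
eef_rot: [-180.0, -0.0, 175.3]
contact_force: [0.6, 0.9, -2.1]
gripper_width: 0.0517
```

>>> apply_moves([
  [160,[0,0,0.02],0],
  [160,[0,0,0.02],0],
  [160,[0,0,0],0],
])

```text
time_s: 9.62
tcp_pos: [0.6559, 0.0398, 0.039]
eef_rot: [-180.0, 0.0, 175.4]
contact_force: [-3.4, 0.4, 8.0]
gripper_width: 0.052
```

>>> apply_moves([
  [95,[0,0,-0.01],0],
  [70,[0,0,0],0],
  [40,[0,0,0],0],
  [0,[0,0,0],0],
  [0,[0,0,0],0],
  [0,[0,0,-0.3],0],
  [0,[0,0,-0.8],0],
  [0,[0,0,-0.9],0],
  [0,[0,0,-0.4],0],
  [0,[0,0,0],0],
])

```text
time_s: 10.88
tcp_pos: [0.6571, 0.0402, 0.1614]
eef_rot: [179.9, 0.3, 175.3]
contact_force: [-0.0, -0.5, -0.9]
gripper_width: 0.0877
```

```bash
python3 - <<'E'
from h import *
go(.448,-.1367,.17)
s,c=wpic(0,"w4")
from plant import viewer;import cv2
cv2.imwrite("pics/s4.png",viewer.capture("scene")["frame"])
E
```

```text
t 10.88 tcp [0.6571 0.0402 0.1614] rot [179.9   0.3 175.3] w 0.0877 F [-0.  -0.5 -0.9]
shift units [ 3.88 -3.86 -0.2 ] turn -0.03
```

View pics/s4.png

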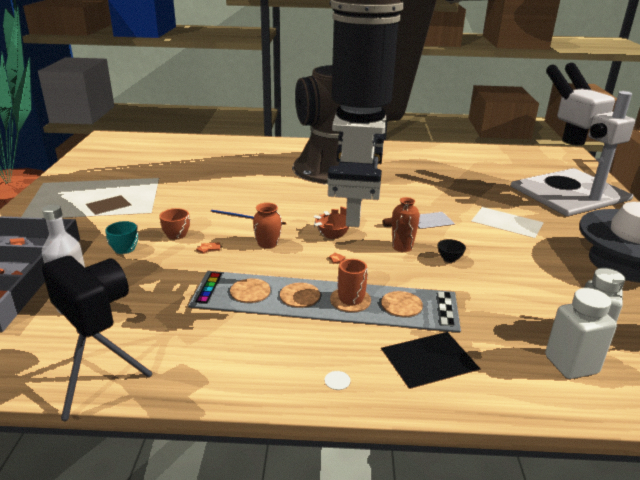

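View pics/w4.png

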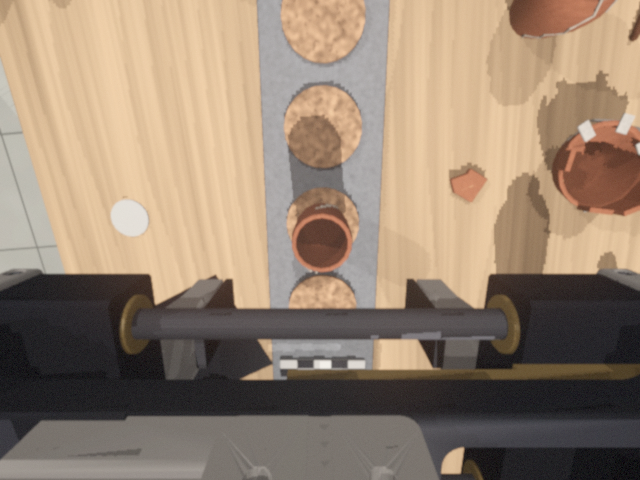

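Beaker stands on pad_2: wrist (322,240), scene (352,282). Next, the bowl.

>>> apply_moves([
  [0,[0.2,-0.3,0],0],
  [0,[0.4,-0.6,0],0],
  [0,[0.5,-0.8,0],0],
  [0,[0.5,-0.9,0],0],
  [0,[0.5,-0.9,0],0],
  [0,[0.5,-0.9,0],0],
  [0,[0.5,-0.9,0],0],
  [0,[0.4,-0.8,0],0],
  [0,[0.3,-0.5,0],0],
  [0,[0.15,-0.3,0],0],
  [0,[0,0,0],0],
])

```text
time_s: 12.35
tcp_pos: [0.4299, -0.2885, 0.1577]
eef_rot: [180.0, -0.0, 175.2]
contact_force: [0.3, 0.6, 0.2]
gripper_width: 0.0882
```

```bash
python3 - <<'E'
from h import *
s,c=wpic(0,"w5")
go(.427,-.347,.0155)
E
```

```text
t 12.4 tcp [ 0.4304 -0.288   0.1577] rot [180.   -0.  175.3] w 0.0877 F [ 0.1  0.8 -0.4]
shift units [-0.03 -1.18  2.84] turn -0.04
```

View pics/w5.png

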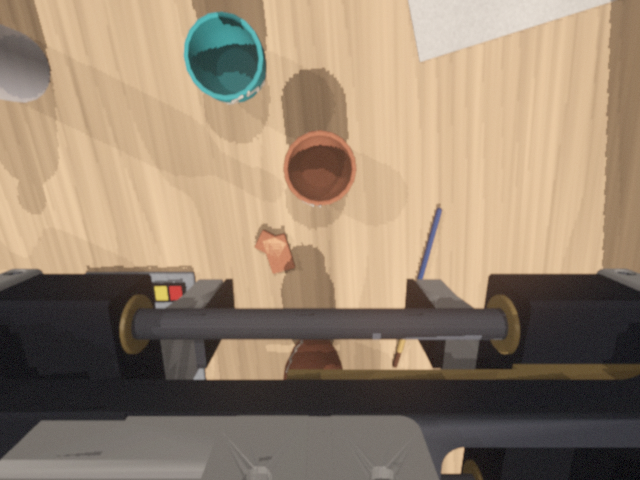

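```bash
python3 - <<'E'
from h import *
import pickle
s,c=pickle.load(open("w5.pkl","rb"))
print(wray(s,c,319.5,169,.052));print("teal",wray(s,c,225,56,.05))
for p in((275,232),(258,245),(278,268),(438,208)):print("shard/brush",wray(s,c,*p,.01))
E
```

```text
[ 0.4248 -0.3463  0.052 ]
teal [ 0.4927 -0.4405  0.05  ]
shard/brush [ 0.4763 -0.2847  0.01  ]
shard/brush [ 0.4957 -0.2723  0.01  ]
shard/brush [ 0.4778 -0.2452  0.01  ]
shard/brush [ 0.3081 -0.2957  0.01  ]
```

>>> apply_moves([
  [0,[0,-0.4,0],0],
  [0,[0,-0.5,0.1],0],
  [0,[0,-0.27,0.4],0],
  [0,[0,0,0.6],0],
  [0,[0,0,0.6],0],
  [0,[0,0,0.5],0],
  [0,[0,0,0.4],0],
  [0,[0,0,0.2],0],
  [0,[0,0,0],0],
])

```text
time_s: 13.52
tcp_pos: [0.4261, -0.3457, 0.0175]
eef_rot: [180.0, -0.1, 175.4]
contact_force: [-0.3, -0.1, 0.6]
gripper_width: 0.0873
```

```bash
python3 - <<'E'
from h import *
go(.4255,-.3465,.0165)
E
```

```text
t 13.53 tcp [ 0.4261 -0.3457  0.0175] rot [ 1.800e+02 -1.000e-01  1.754e+02] w 0.0873 F [-0.3 -0.1  0.6]
shift units [ 0.01 -0.02  0.02] turn -0.02
```

>>> apply_moves([
  [40,[0,0,0],0],
  [60,[0,0,0],0],
  [80,[0,0,0],0],
  [110,[0,0,0],0],
  [130,[0,0,0],0],
  [130,[0,0,-0.2],0],
  [130,[0,0,-0.5],0],
  [130,[0,0,-0.7],0],
  [130,[0,0,-0.6],0],
  [130,[0,0,0],0],
])

```text
time_s: 14.78
tcp_pos: [0.4276, -0.3469, 0.121]
eef_rot: [-179.9, 0.3, 175.3]
contact_force: [0.1, 0.4, -2.1]
gripper_width: 0.0614
```

```bash
python3 - <<'E'
from h import *
go(.6625,.1355,.12)
E
```

```text
t 14.78 tcp [ 0.4276 -0.3469  0.121 ] rot [-179.9    0.3  175.3] w 0.0614 F [ 0.1  0.4 -2.1]
shift units [-3.9  10.    0.02] turn -0.03
```

>>> apply_moves([
  [130,[-0.1,0.2,-0.2],0],
  [130,[-0.3,0.6,-0.2],0],
  [130,[-0.35,0.9,-0.2],0],
  [130,[-0.4,1,0],0],
  [130,[-0.4,1,0],0],
  [130,[-0.4,1,0],0],
  [130,[-0.4,1,0],0],
  [130,[-0.4,1,0],0],
  [130,[-0.4,1,0],0],
  [130,[-0.35,0.9,0],0],
  [130,[-0.25,0.7,0],0],
  [130,[-0.1,0.4,0],0],
])

```text
time_s: 16.27
tcp_pos: [0.6572, 0.1238, 0.1468]
eef_rot: [-179.9, -0.1, 175.4]
contact_force: [-0.7, -0.4, -1.8]
gripper_width: 0.0619
```

>>> apply_moves([
  [130,[0,0.2,0],0],
  [130,[0,0,0],0],
])

```text
time_s: 16.52
tcp_pos: [0.6576, 0.1315, 0.1478]
eef_rot: [-180.0, -0.0, 175.3]
contact_force: [0.6, 0.2, -1.0]
gripper_width: 0.0611
```

```bash
python3 - <<'E'
from h import *
go(.6625,.1352,.0285)
E
```

```text
t 16.52 tcp [0.6576 0.1315 0.1478] rot [-180.    -0.   175.3] w 0.0611 F [ 0.6  0.2 -1. ]
shift units [-0.09  0.08  2.39] turn -0.03
```

>>> apply_moves([
  [130,[-0.08,0.07,0.3],0],
  [130,[0,0,0.5],0],
  [130,[0,0,0.5],0],
  [130,[0,0,0.5],0],
  [130,[0,0,0.25],0],
  [130,[0,0,0.1],0],
  [130,[0,0,0.05],0],
  [130,[0,0,0],0],
  [130,[0,0,0],0],
])

```text
time_s: 17.65
tcp_pos: [0.6629, 0.1348, 0.0388]
eef_rot: [180.0, 0.1, 175.3]
contact_force: [-0.1, -1.1, -1.4]
gripper_width: 0.0615
```

```bash
python3 - <<'E'
from h import *
go(.6625,.1352,.0285)
wpic(0,"w6")
E
```

```text
t 17.65 tcp [0.6629 0.1348 0.0388] rot [1.800e+02 1.000e-01 1.753e+02] w 0.0615 F [-0.1 -1.1 -1.4]
shift units [0.01 0.01 0.21] turn -0.03
```

View pics/w6.png

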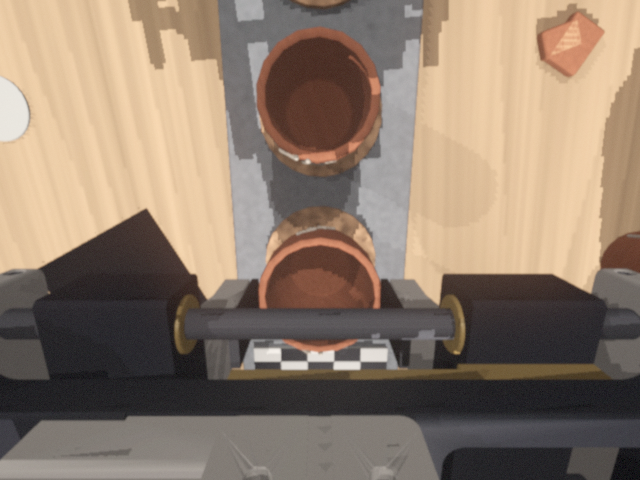

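>>> apply_moves([
  [130,[0,0,0.08],0],
  [130,[0,0,0.06],0],
  [130,[0,0,0.02],0],
  [130,[0,0,0.02],0],
  [130,[0,0,0],0],
])

```text
time_s: 18.32
tcp_pos: [0.6623, 0.1346, 0.0296]
eef_rot: [-180.0, 0.0, 175.3]
contact_force: [-2.8, -0.8, 4.2]
gripper_width: 0.0614
```

>>> apply_moves([
  [65,[0,0,0],0],
  [50,[0,0,0],0],
  [25,[0,0,0],0],
  [0,[0,0,0],0],
  [0,[0,0,0],0],
  [0,[0,0,-0.3],0],
  [0,[0,0,-0.8],0],
  [0,[0,0,-0.9],0],
  [0,[0,0,-0.6],0],
  [0,[0,0,-0.2],0],
  [0,[0,0,0],0],
])

```text
time_s: 19.7
tcp_pos: [0.6626, 0.1348, 0.1699]
eef_rot: [179.9, 0.1, 175.3]
contact_force: [0.3, 0.5, -0.4]
gripper_width: 0.0879
```

```bash
python3 - <<'E'
from h import *
go(.4414,.1562,.0585)
s,c=wpic(0,"w7")
E
```

```text
t 19.7 tcp [0.6626 0.1348 0.1699] rot [1.799e+02 1.000e-01 1.753e+02] w 0.0879 F [ 0.3  0.5 -0.4]
shift units [4.45 0.06 2.22] turn -0.03
```

View pics/w7.png

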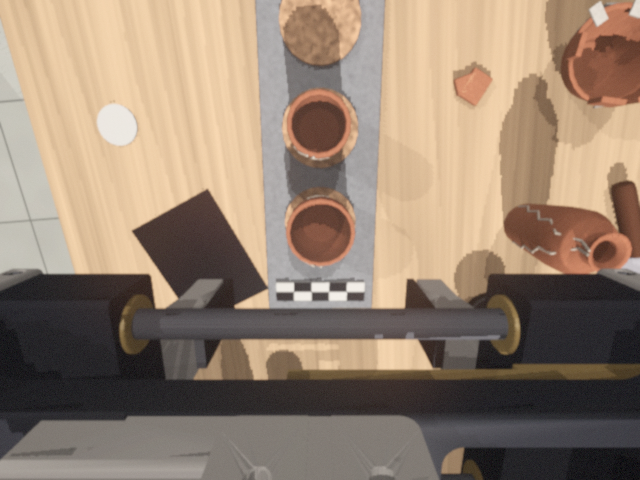

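Bowl sits on pad_1 at (320,232), beaker still on pad_2 at (320,125). Next, the flask.

>>> apply_moves([
  [0,[0.2,0.1,0],0],
  [0,[0.5,0.1,0],0],
  [0,[0.8,0.2,0],0],
  [0,[0.9,0.2,0],0],
  [0,[0.9,0.2,0],0],
  [0,[0.7,0.2,0],0],
  [0,[0.4,0.1,0],0],
  [0,[0.15,0,0],0],
  [0,[0,0,0],0],
])

```text
time_s: 20.88
tcp_pos: [0.4397, 0.2079, 0.1688]
eef_rot: [-180.0, -0.0, 175.4]
contact_force: [0.7, -0.1, -0.4]
gripper_width: 0.0875
```

```bash
python3 - <<'E'
from h import *
s,c=wpic(0,"w8")
go(.4414,.1562,.0585)
E
```

```text
t 20.93 tcp [0.4403 0.2079 0.1688] rot [-180.    -0.   175.4] w 0.0876 F [0.2 0.7 0.7]
shift units [-0.11 -1.03  2.21] turn -0.02
```

View pics/w8.png

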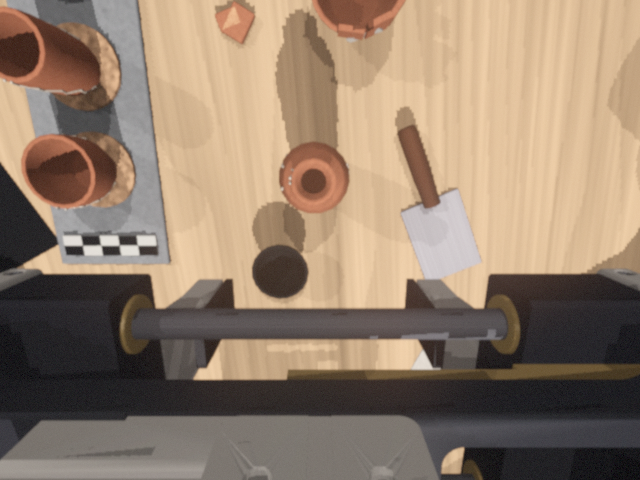

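```bash
python3 - <<'E'
from h import *
import pickle
s,c=pickle.load(open("w8.pkl","rb"))
print(wray(s,c,315,181,.114),wray(s,c,314,178,.083),"black",wray(s,c,280,270,.04))
E
```

```text
[0.4386 0.1559 0.114 ] [0.4398 0.1559 0.083 ] black [0.4828 0.2471 0.04  ]
```

>>> apply_moves([
  [0,[-0.03,-0.4,0],0],
  [0,[-0.03,-0.4,0],0],
  [0,[-0.02,-0.23,0.1],0],
  [0,[0,0,0.4],0],
  [0,[0,0,0.5],0],
  [0,[0,0,0.5],0],
  [0,[0,0,0.4],0],
  [0,[0,0,0.25],0],
  [0,[0,0,0.08],0],
  [0,[0,0,0],0],
])

```text
time_s: 22.18
tcp_pos: [0.4402, 0.1563, 0.0578]
eef_rot: [180.0, 0.0, 175.3]
contact_force: [-0.6, 0.7, 0.1]
gripper_width: 0.0879
```

```bash
python3 - <<'E'
from h import *
go(.4395,.156,.0572)
E
```

```text
t 22.18 tcp [0.4402 0.1563 0.0578] rot [180.    0.  175.3] w 0.0879 F [-0.6  0.7  0.1]
shift units [ 0.01 -0.01  0.01] turn -0.03
```

>>> apply_moves([
  [60,[0,0,0],0],
  [75,[0,0,0],0],
  [90,[0,0,0],0],
  [120,[0,0,0],0],
  [150,[0,0,0],0],
  [150,[0,0,-0.1],0],
  [150,[0,0,-0.4],0],
  [150,[0,0,-0.7],0],
  [150,[0,0,-0.6],0],
  [150,[0,0,-0.2],0],
  [150,[0,0,0],0],
], squeeze=18)

```text
time_s: 23.55
tcp_pos: [0.4398, 0.1564, 0.1575]
eef_rot: [180.0, 0.0, 175.3]
contact_force: [0.1, 0.1, -3.5]
gripper_width: 0.0498
```

```bash
python3 - <<'E'
from h import *
go(.640,-.149,.16)
E
```

```text
t 23.55 tcp [0.4398 0.1564 0.1575] rot [180.    0.  175.3] w 0.0498 F [ 0.1  0.1 -3.5]
shift units [-4.49 -5.76 -0.05] turn -0.03
```

```bash
python3 - <<'E'
from h import *
s,c=wpic(0,"w9")
from plant import viewer;import cv2
f=viewer.capture("scene")["frame"];cv2.imwrite("pics/s9.png",cv2.resize(f[120:280,320:520],None,fx=3,fy=3))
E
```

```text
(no output)
```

View pics/w9.png

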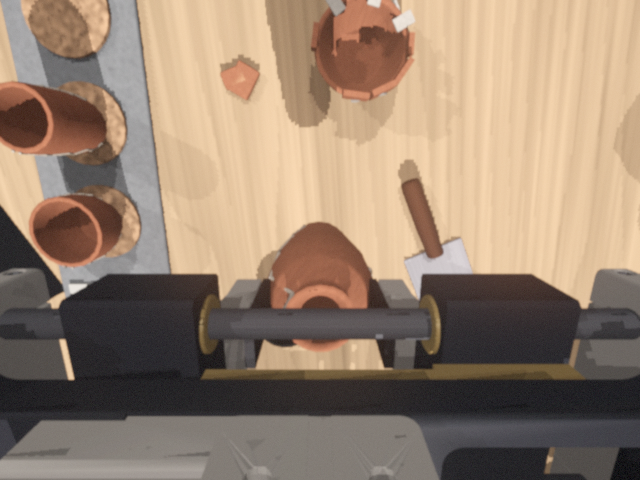

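View pics/s9.png

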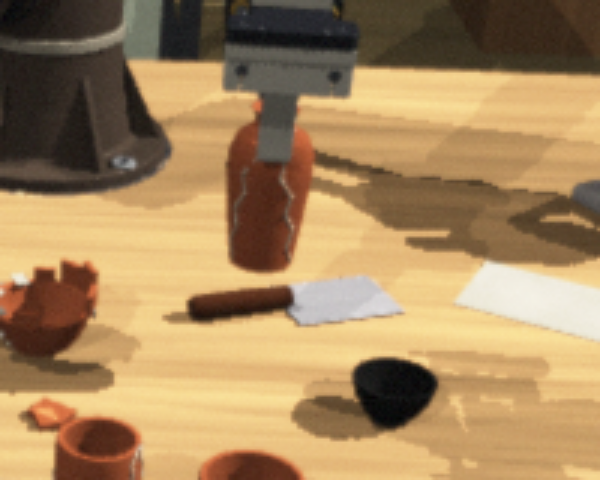

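```bash
python3 - <<'E'
from h import *
import pickle
s,c=pickle.load(open("w9.pkl","rb"))
for z in (.2137,.205):print(wray(s,c,321,319,z))
print(s["tcp_pos"],s["gripper_width"],s["moment"])
E
```

```text
[0.4388 0.1555 0.2137]
[0.4392 0.1601 0.205 ]
[0.43981024 0.15638369 0.15745526] 0.049800724177086135 [ 0.11624413 -0.02943255 -0.05596824]
```

```bash
python3 - <<'E'
from h import *
import pickle,numpy as np
T,S=pickle.load(open("cal.pkl","rb"))
for sl in (0,.005,.01,.015):
    b=.1575-.0578-sl
    cam=lambda p:((proj(S,p)-[320,120])*3).round(0)
    print(sl,"footfront",cam([.4398+.022,.1564,b]),"liptop back",cam([.4398-.017,.1564,b+.114]))
print("fingertip front",cam([.4398+.027+.012,.1564,.1575]),cam([.4398+.0145+.012,.1564,.1575]),"pad2 check",cam([.4398,.352,.0]))
E
```

```text
0 footfront [260. 269.] liptop back [272.  93.]
0.005 footfront [260. 276.] liptop back [271. 100.]
0.01 footfront [259. 282.] liptop back [270. 107.]
0.015 footfront [258. 289.] liptop back [269. 114.]
fingertip front [271. 203.] [270. 195.] pad2 check [513. 388.]
```

```bash
python3 - <<'E'
from h import *
import pickle
T,S=pickle.load(open("cal.pkl","rb"))
for dx in(.044,.056):print(proj(S,[.6571+dx,.0402,.1614]))
E
python3 -c "
import cv2
f=cv2.imread('pics/s4.png');cv2.imwrite('pics/s4z.png',cv2.resize(f[140:320,300:420],None,fx=4,fy=4))"
```

```text
[353.79328507 238.81022103]
[353.88717843 242.43238682]
```

View pics/s4z.png

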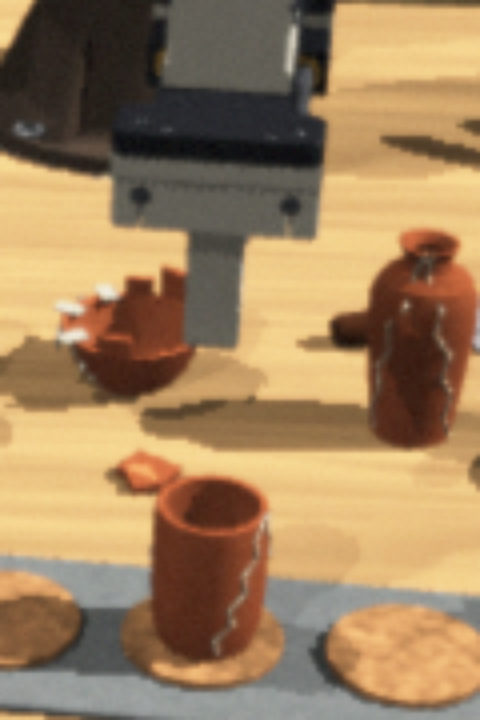

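```bash
python3 - <<'E'
from h import *
import pickle,cv2
s,c=pickle.load(open("w8.pkl","rb"));print(c["K"])
M=np.linalg.inv(c["mount"])
def tp(p):
    q=M[:3,:3]@np.array(p)+M[:3,3];q=c["K"]@q;return (q[:2]/q[2]).round(0)
for z in(0,-.01,-.02,-.03,-.04):print(z,tp([-.044,-.0095,z]),tp([-.065,-.0095,z]))
cv2.imwrite("pics/w8z.png",cv2.resize(c["frame"][240:440,0:320],None,fx=2.5,fy=2.5))
E
```

```text
[[333.60580772   0.         319.30645754]
 [  0.         333.60580772 243.93139909]
 [  0.           0.           1.        ]]
0 [245. 261.] [210. 261.]
-0.01 [242. 266.] [205. 266.]
-0.02 [237. 272.] [198. 272.]
-0.03 [233. 279.] [192. 279.]
-0.04 [227. 287.] [184. 287.]
```

View pics/w8z.png

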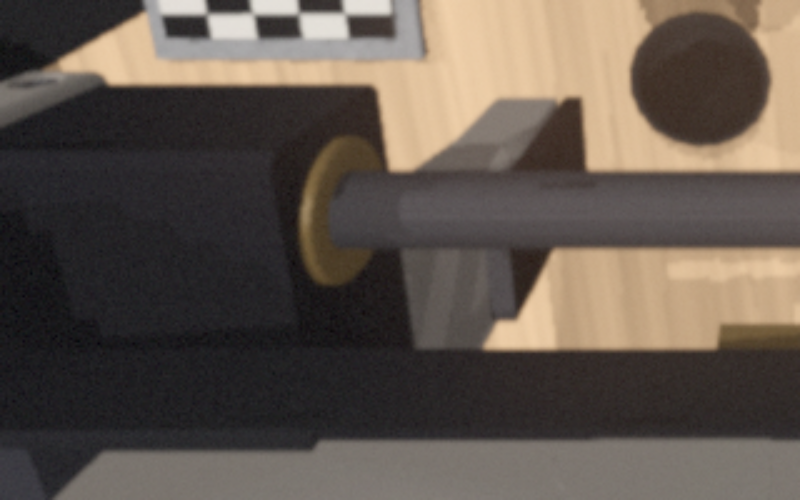

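Three signs agree that the physical fingertips sit about 30 mm above the reported TCP:
- The scene view puts the tip about 14 px higher than predicted.
- The wrist view shows the pad-tip corner at (233,279), which matches tool z = -0.03.
- The flask grip is 50 mm wide where the shoulder is 58 mm.

So the flask is held on the slope above its shoulder. I'll set it back down and grip lower.

>>> apply_moves([
  [150,[0,0,0.3],0],
  [150,[0,0,0.5],0],
  [150,[0,0,0.5],0],
  [150,[0,0,0.35],0],
  [150,[0,0,0.15],0],
  [150,[0,0,0.08],0],
  [150,[0,0,0.03],0],
  [150,[0,0,0],0],
  [150,[0,0,0],0],
])

```text
time_s: 24.78
tcp_pos: [0.4402, 0.1565, 0.0625]
eef_rot: [180.0, 0.0, 175.3]
contact_force: [0.4, 0.4, -2.1]
gripper_width: 0.0496
```

>>> apply_moves([
  [150,[0,0,0.04],0],
  [150,[0,0,0.02],0],
  [150,[0,0,0.02],0],
  [150,[0,0,0.02],0],
  [150,[0,0,0],0],
])

```text
time_s: 25.4
tcp_pos: [0.4404, 0.1565, 0.0575]
eef_rot: [180.0, 0.0, 175.3]
contact_force: [-1.1, -0.6, 2.8]
gripper_width: 0.0496
```

Standing again (the force has reversed to +2.8 N). I'll open, go 28 mm lower and regrip.

>>> apply_moves([
  [100,[0,0,0],0],
  [70,[0,0,0],0],
  [30,[0,0,0],0],
  [0,[0,0,0],0],
  [0,[0,0,0],0],
  [0,[0,0,0.15],0],
  [0,[0,0,0.2],0],
  [0,[0,0,0.15],0],
  [0,[0,0,0.05],0],
  [0,[0,0,0],0],
])

```text
time_s: 26.65
tcp_pos: [0.4399, 0.1562, 0.0293]
eef_rot: [-180.0, -0.0, 175.3]
contact_force: [-0.6, 0.6, 0.1]
gripper_width: 0.0876
```

```bash
python3 - <<'E'
from h import *
s,c=wpic(0,"w10")
from plant import viewer;import cv2
f=viewer.capture("scene")["frame"];cv2.imwrite("pics/s10.png",cv2.resize(f[120:280,320:520],None,fx=3,fy=3))
E
```

```text
(no output)
```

View pics/s10.png

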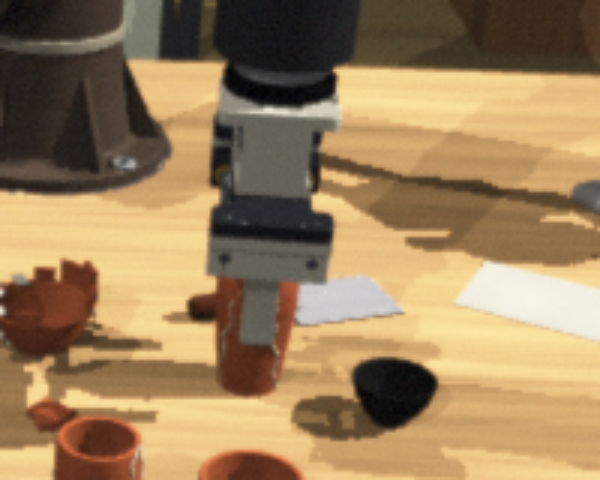

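>>> apply_moves([
  [60,[0,0,0],0],
  [75,[0,0,0],0],
  [90,[0,0,0],0],
  [120,[0,0,0],0],
  [140,[0,0,0],0],
  [140,[0,0,0],0],
], squeeze=18)

```text
time_s: 27.5
tcp_pos: [0.4402, 0.1564, 0.0297]
eef_rot: [180.0, 0.0, 175.3]
contact_force: [0.8, -0.3, 0.7]
gripper_width: 0.0581
```

Width now 58.1 mm, which is the shoulder. That confirms the 30 mm offset.

>>> apply_moves([
  [140,[0,0,-0.15],0],
  [140,[0,0,-0.4],0],
  [140,[0,0,-0.7],0],
  [140,[0,0,-0.6],0],
  [140,[-0.1,-0.1,-0.15],0],
  [140,[-0.3,-0.4,0],0],
  [140,[-0.5,-0.7,0],0],
  [140,[-0.6,-0.8,0],0],
  [140,[-0.7,-0.8,0],0],
  [140,[-0.6,-0.8,0],0],
  [140,[-0.6,-0.8,0],0],
  [140,[-0.5,-0.6,0],0],
])

```text
time_s: 29.0
tcp_pos: [0.6137, -0.111, 0.1276]
eef_rot: [-180.0, -0.2, 175.3]
contact_force: [-0.1, 0.8, -3.1]
gripper_width: 0.0585
```

>>> apply_moves([
  [140,[-0.3,-0.4,0],0],
  [140,[-0.2,-0.2,0],0],
  [140,[-0.05,-0.1,0],0],
  [140,[0,0,0],0],
])

```text
time_s: 29.5
tcp_pos: [0.6381, -0.1455, 0.1291]
eef_rot: [180.0, -0.0, 175.3]
contact_force: [-0.2, -0.7, -4.2]
gripper_width: 0.0583
```

```bash
python3 - <<'E'
from h import *
go(.6405,-.1485,.0405)
wpic(0,"w11")
E
```

```text
t 29.5 tcp [ 0.6381 -0.1455  0.1291] rot [180.   -0.  175.3] w 0.0583 F [-0.2 -0.7 -4.2]
shift units [-0.05 -0.06  1.77] turn -0.03
```

View pics/w11.png

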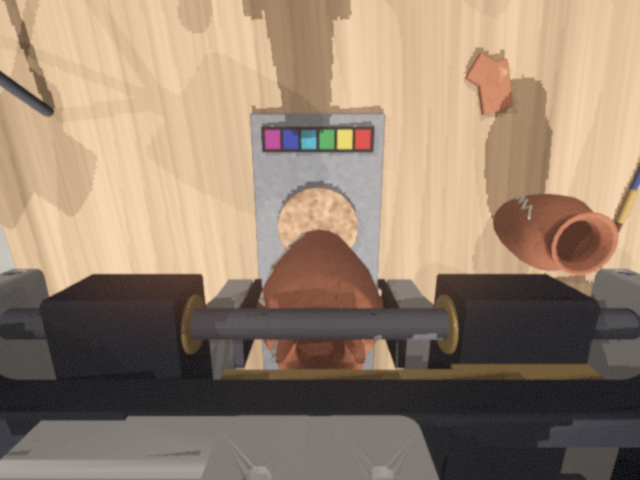

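>>> apply_moves([
  [140,[-0.05,-0.06,0.3],0],
  [140,[0,0,0.5],0],
  [140,[0,0,0.4],0],
  [140,[0,0,0.2],0],
  [140,[0,0,0.1],0],
  [140,[0,0,0.05],0],
  [140,[0,0,0.03],0],
  [140,[0,0,0],0],
  [140,[0,0,0],0],
])

```text
time_s: 30.68
tcp_pos: [0.641, -0.1491, 0.051]
eef_rot: [180.0, 0.0, 175.3]
contact_force: [-0.8, 0.6, -3.2]
gripper_width: 0.0583
```

```bash
python3 - <<'E'
from h import *
go(.6405,-.1485,.0405)
E
```

```text
t 30.68 tcp [ 0.641  -0.1491  0.051 ] rot [180.    0.  175.3] w 0.0583 F [-0.8  0.6 -3.2]
shift units [0.01 0.01 0.21] turn -0.03
```

>>> apply_moves([
  [140,[0,0,0.08],0],
  [140,[0,0,0.06],0],
  [140,[0,0,0.03],0],
  [140,[0,0,0.02],0],
  [140,[0,0,0],0],
])

```text
time_s: 31.3
tcp_pos: [0.6407, -0.1491, 0.041]
eef_rot: [-180.0, -0.0, 175.3]
contact_force: [-0.2, 0.3, -2.7]
gripper_width: 0.0582
```

>>> apply_moves([
  [140,[0,0,0.02],0],
  [140,[0,0,0.02],0],
  [140,[0,0,0],0],
])

```text
time_s: 31.68
tcp_pos: [0.6412, -0.1492, 0.0406]
eef_rot: [-180.0, 0.1, 175.4]
contact_force: [-3.1, 0.7, 6.8]
gripper_width: 0.0584
```

>>> apply_moves([
  [80,[0,0,0],0],
  [60,[0,0,0],0],
  [30,[0,0,0],0],
  [0,[0,0,0],0],
  [0,[0,0,0],0],
  [0,[0,0,-0.3],0],
  [0,[0,0,-0.8],0],
  [0,[0,0,-0.9],0],
  [0,[0,0,-0.4],0],
  [0,[0,0,-0.1],0],
  [0,[0,0,0],0],
])

```text
time_s: 33.05
tcp_pos: [0.6405, -0.149, 0.1641]
eef_rot: [180.0, 0.0, 175.3]
contact_force: [-0.3, -0.7, 0.0]
gripper_width: 0.0874
```

```bash
python3 - <<'E'
from h import *
go(.448,-.08,.15)
wpic(0,"w12")
from plant import viewer;import cv2
cv2.imwrite("pics/s12.png",viewer.capture("scene")["frame"])
E
```

```text
t 33.05 tcp [ 0.6405 -0.149   0.1641] rot [180.    0.  175.3] w 0.0874 F [-0.3 -0.7  0. ]
shift units [3.95 1.06 0.28] turn -0.03
```

View pics/s12.png

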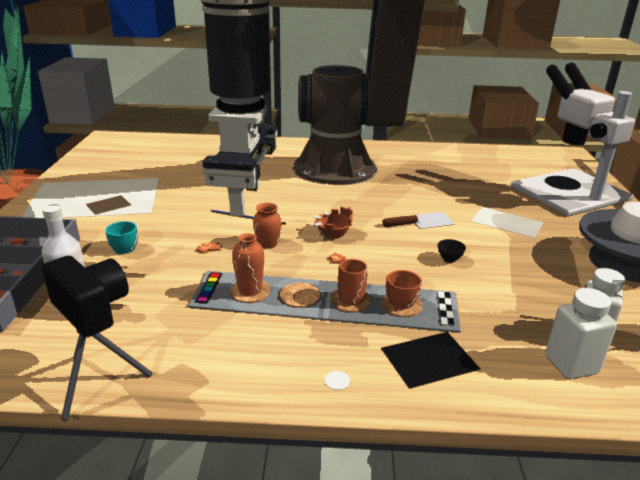

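Three pots are standing: bowl (403,291), beaker (352,284), flask (249,268). The jar is still at (267,226). Next I'll hover near the jar.

>>> apply_moves([
  [0,[0.2,0,0],0],
  [0,[0.5,0.1,0],0],
  [0,[0.8,0.2,0],0],
  [0,[0.8,0.2,0],0],
  [0,[0.8,0.2,0],0],
  [0,[0.5,0.2,0],0],
  [0,[0.25,0.1,0],0],
  [0,[0.1,0,0],0],
  [0,[0,0,0],0],
])

```text
time_s: 34.28
tcp_pos: [0.4483, -0.0832, 0.1641]
eef_rot: [-180.0, 0.0, 175.3]
contact_force: [-0.5, 0.5, 0.6]
gripper_width: 0.0875
```

```bash
python3 - <<'E'
from h import *
s,c=wpic(0,"w13")
go(.448,-.1367,.0065)
E
```

```text
t 34.33 tcp [ 0.4485 -0.0833  0.164 ] rot [-180.    -0.   175.3] w 0.0876 F [-0.2  0.1  0.5]
shift units [-0.08 -1.07  3.15] turn -0.03
```

View pics/w13.png

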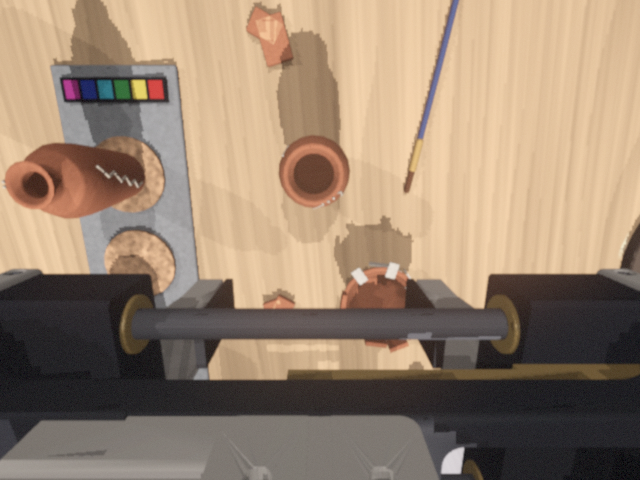

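```bash
python3 - <<'E'
from h import *
import pickle
s,c=pickle.load(open("w13.pkl","rb"))
print(wray(s,c,316,172,.09))
E
```

```text
[ 0.4462 -0.1404  0.09  ]
```

>>> apply_moves([
  [0,[-0.02,-0.4,0],0],
  [0,[-0.02,-0.4,0],0],
  [0,[-0.02,-0.3,0.2],0],
  [0,[0,0,0.6],0],
  [0,[0,0,0.7],0],
  [0,[0,0,0.7],0],
  [0,[0,0,0.5],0],
  [0,[0,0,0.3],0],
  [0,[0,0,0.1],0],
  [0,[0,0,0],0],
])

```text
time_s: 35.58
tcp_pos: [0.4464, -0.1384, 0.0087]
eef_rot: [-180.0, -0.1, 175.3]
contact_force: [0.1, -1.1, 0.1]
gripper_width: 0.0875
```

```bash
python3 - <<'E'
from h import *
go(.447,-.1385,.006)
E
```

```text
t 35.58 tcp [ 0.4464 -0.1384  0.0087] rot [-1.800e+02 -1.000e-01  1.753e+02] w 0.0875 F [ 0.1 -1.1  0.1]
shift units [-0.01 -0.    0.05] turn -0.03
```

>>> apply_moves([
  [45,[0,0,0.04],0],
  [60,[0,0,0],0],
  [80,[0,0,0],0],
  [110,[0,0,0],0],
  [130,[0,0,0],0],
  [130,[0,0,0],0],
], squeeze=18)

```text
time_s: 36.33
tcp_pos: [0.4473, -0.1382, 0.0075]
eef_rot: [180.0, 0.1, 175.3]
contact_force: [0.2, -0.9, 4.6]
gripper_width: 0.0607
```

>>> apply_moves([
  [130,[0,0,-0.15],0],
  [130,[0,0,-0.4],0],
  [130,[0,0,-0.7],0],
  [130,[0,0,-0.7],0],
  [130,[0,0.2,-0.4],0],
  [130,[-0.3,0.4,-0.1],0],
  [130,[-0.6,0.5,0],0],
  [130,[-0.7,0.5,0],0],
  [130,[-0.7,0.3,0],0],
  [130,[-0.7,0.1,0],0],
  [130,[-0.5,0,0],0],
  [130,[-0.3,0,0],0],
])

```text
time_s: 37.83
tcp_pos: [0.6445, -0.0533, 0.1276]
eef_rot: [-180.0, -0.2, 175.3]
contact_force: [0.4, 1.1, -2.0]
gripper_width: 0.0605
```

>>> apply_moves([
  [130,[-0.1,0,0],0],
  [130,[0,0,0],0],
])

```text
time_s: 38.08
tcp_pos: [0.6484, -0.0544, 0.1291]
eef_rot: [-180.0, -0.1, 175.3]
contact_force: [-0.5, -0.5, -2.7]
gripper_width: 0.0609
```

```bash
python3 - <<'E'
from h import *
go(.6478,-.0543,.0185)
wpic(0,"w14")
from plant import viewer;import cv2
cv2.imwrite("pics/s14.png",viewer.capture("scene")["frame"])
E
```

```text
t 38.08 tcp [ 0.6484 -0.0544  0.1291] rot [-1.800e+02 -1.000e-01  1.753e+02] w 0.0609 F [-0.5 -0.5 -2.7]
shift units [0.01 0.   2.21] turn -0.03
```

View pics/s14.png

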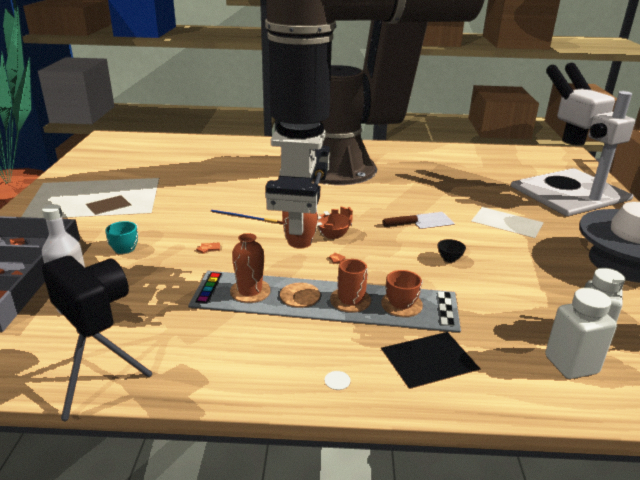

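View pics/w14.png

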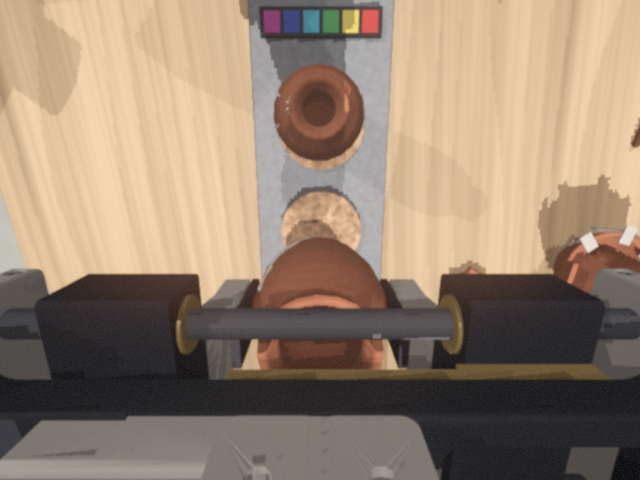

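>>> apply_moves([
  [130,[0,0,0.3],0],
  [130,[0,0,0.5],0],
  [130,[0,0,0.5],0],
  [130,[0,0,0.4],0],
  [130,[0,0,0.2],0],
  [130,[0,0,0.1],0],
  [130,[0,0,0.05],0],
  [130,[0,0,0],0],
  [130,[0,0,0],0],
])

```text
time_s: 39.3
tcp_pos: [0.6494, -0.0544, 0.0277]
eef_rot: [180.0, 0.1, 175.3]
contact_force: [0.1, 0.2, -2.1]
gripper_width: 0.0607
```

```bash
python3 - <<'E'
from h import *
go(.6478,-.0543,.0185)
E
```

```text
t 39.3 tcp [ 0.6494 -0.0544  0.0277] rot [1.800e+02 1.000e-01 1.753e+02] w 0.0607 F [ 0.1  0.2 -2.1]
shift units [ 0.03 -0.    0.18] turn -0.03
```

>>> apply_moves([
  [130,[0.03,0,0.07],0],
  [130,[0,0,0.05],0],
  [130,[0,0,0.03],0],
  [130,[0,0,0.02],0],
  [130,[0,0,0],0],
])

```text
time_s: 39.92
tcp_pos: [0.6475, -0.0543, 0.0187]
eef_rot: [-180.0, 0.0, 175.3]
contact_force: [-0.5, 0.7, -0.5]
gripper_width: 0.0604
```

>>> apply_moves([
  [130,[0,0,0.02],0],
  [130,[0,0,0.01],0],
  [130,[0,0,0],0],
])

```text
time_s: 40.3
tcp_pos: [0.6476, -0.0544, 0.0185]
eef_rot: [-180.0, 0.0, 175.4]
contact_force: [-3.6, 0.3, 10.1]
gripper_width: 0.0607
```

Standing (+10 N). Release and rise clear.

>>> apply_moves([
  [70,[0,0,0],0],
  [50,[0,0,0],0],
  [25,[0,0,0],0],
  [0,[0,0,0],0],
  [0,[0,0,0],0],
  [0,[0,0,-0.3],0],
  [0,[0,0,-0.8],0],
  [0,[0,0,-0.9],0],
  [0,[0,0,-0.9],0],
  [0,[0,0,-0.5],0],
  [0,[0,0,-0.2],0],
  [0,[0,0,0],0],
])

```text
time_s: 41.8
tcp_pos: [0.6476, -0.0542, 0.1976]
eef_rot: [180.0, 0.1, 175.3]
contact_force: [-0.1, 0.3, -0.6]
gripper_width: 0.0877
```

>>> apply_moves([
  [0,[0.3,0,-0.4],0],
  [0,[0.7,0,-0.4],0],
  [0,[0.8,0,0],0],
  [0,[0.8,0,0],0],
  [0,[0.7,0,0],0],
  [0,[0.4,0,0],0],
  [0,[0.1,0,0],0],
  [0,[0,0,0],0],
])

```text
time_s: 42.8
tcp_pos: [0.4584, -0.0387, 0.2373]
eef_rot: [180.0, 0.0, 175.4]
contact_force: [0.8, -0.9, 0.9]
gripper_width: 0.0876
```

```bash
python3 - <<'E'
from h import *
go(.6478,-.0543,.0185)
from plant import viewer;import cv2
cv2.imwrite("pics/s15.png",viewer.capture("scene")["frame"])
t=viewer.capture("top")["frame"];cv2.imwrite("pics/t15.png",t)
cv2.imwrite("pics/t15z.png",cv2.resize(t[145:230,200:445],None,fx=3.2,fy=3.2,interpolation=cv2.INTER_CUBIC))
E
```

```text
t 42.8 tcp [ 0.4584 -0.0387  0.2373] rot [180.    0.  175.4] w 0.0876 F [ 0.8 -0.9  0.9]
shift units [-3.8  -0.    4.38] turn -0.02
```

View pics/s15.png

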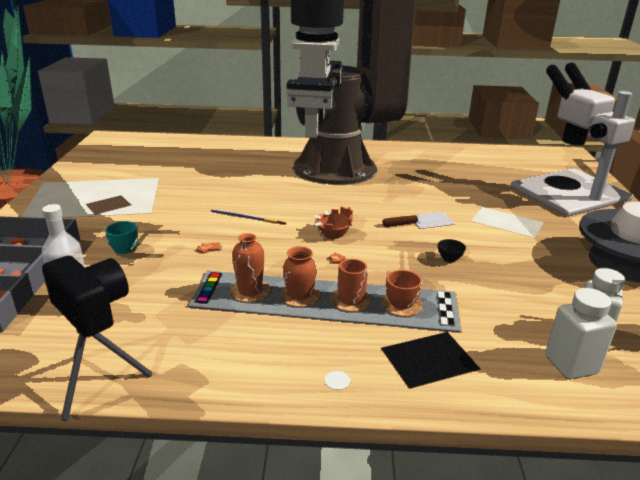

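View pics/t15z.png

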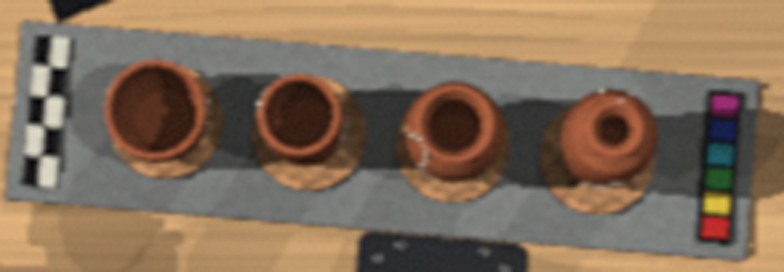

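View pics/t15.png

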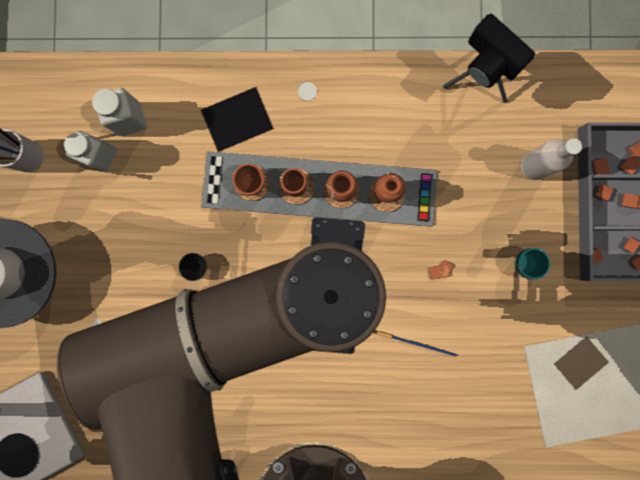

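```bash
python3 - <<'E'
from h import *
import pickle
T,S=pickle.load(open("cal.pkl","rb"))
P=[(.663,.1352),(.6556,.0407),(.6482,-.0539),(.6406,-.1487)]
for n,X,Y,z,p in(("bowl",156,110,.063,P[0]),("beaker",299,117,.083,P[1]),("jar",456,125,.101,P[2]),("flask",612,129,.125,P[3])):
    q=ray(T,200+(X+.5)/3.2-.5,145+(Y+.5)/3.2-.5,z);print(n,q.round(4),"err mm",((q[:2]-p)*1e3).round(1))
# scene halves
print(ray(S,335,222,.045).round(3))
E
```

```text
bowl [0.6623 0.1337 0.063 ] err mm [-0.7 -1.5]
beaker [0.6551 0.0419 0.083 ] err mm [-0.5  1.2]
jar [ 0.6478 -0.0549  0.101 ] err mm [-0.4 -1. ]
flask [ 0.6422 -0.1471  0.125 ] err mm [1.6 1.6]
[0.425 0.009 0.045]
```

```bash
python3 -c "
from plant import close_job
print(close_job())"
```

```text
the job is handed in; nothing more can be done
None
```

The four pots are standing upright on their pads: bowl on pad_1 beside the scale bar, beaker on pad_2, jar on pad_3 and flask on pad_4 beside the colour strip. I lowered each one until the wrist force showed it was standing, then let go.

**Final check:** at 43 s the top camera put every pot within about 2.5 mm of its pad centre. The scene view showed all four upright, with the half pot and the turquoise bowl where they started. The gripper was open and clear of everything.

**What went wrong or disagreed:**
- **Microscope contact:** while turning at the start, the gripper touched the microscope head. The wrist read about 11 N sideways and 27 N upward, roughly 30 N together, at the end of that move. I lifted clear, and it looked undisturbed afterwards. I only have that one reading, so I can't say what the peak was against the 40 N limit.
- **Fingertip offset:** the real fingertips sit about 30 mm above the reported TCP. I noticed this from an odd flask grip width (50 mm instead of 58 mm).
    - The beaker and bowl had already been gripped about 30 mm higher than intended, though they held and stood fine.
    - I set the flask back down on the table and regripped it at its shoulder, and allowed for the offset with the jar.
- **Camera disagreement:** the scene camera reads about 6 mm off the top camera in x. The top and wrist cameras agreed within about 4 mm, mostly 1–2 mm, so I relied on those two.

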